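# Click the filter into the light path

## Robot

A 6-joint arm with a two-finger parallel gripper is mounted at the origin on a cart in front of the work surface, level with it; the furniture and walls round the work are solid. World frame = base frame: x ahead of the robot, y to its left, z up, the work surface at z = 0. Lengths are in m, angles in rad, forces in N, time in s.
With the tool pointing down it reaches from about 0.325 to 0.9 m from the base axis. Payload 6.1 kg.
Tool frame: the origin (TCP) lies at the centre of the arm's flange, where the gripper is bolted on; the fingertips stand manip.tcp_to_tips ahead of it and the grasp point (between the pads) lies 164 mm ahead of it (manip.tcp_to_tips is the distance from the TCP to the fingertips, in m); x points along the fingers, z is the direction in which the jaws open and shut, and the axes are right-handed (so a half turn about x gives the same grasp; the last joint's range is limited). The gripper opens to 87 mm and grips with 3 to 60 N. Pads are 19 mm wide; open, the fingers measure 117 mm over their backs; the gripper's body (75 mm by 190 mm) begins 51 mm behind the grasp point.
Start: joints at [1.163, 0.22, 1.526, -0, 1.395, -0.126], TCP at [0.174, 0.6, 0.405] pointing down, gripper open.
Joint ranges: [-2.98, 2.98], [-0.91, 2.08], [0.09, 2.57], [-1.24, 4.39], [0.2, 2.65], [-2.68, 2.68]. Speed limits (rad/s): [2.57, 2.57, 3.01, 3.14, 3.14, 3.14].

## Interface

Orientations are given as a unit quaternion [w, x, y, z].
In Python, from bench import manip, vision, workorder gives the robot as it stands. The module is installed in compiled form; this text tells all that it offers.
- The arm moves only by the tool move_arm, never from a script. Its arguments are lists of equal length, an entry for each row: "hand": the finger opening in mm, from 0 to 87; "translation": the shift along the tool's x, y, z in mm, a list of three; "spin": the turn about the tool's x in degrees. A call has 1 to 8 rows; each row shifts and turns the commanded pose from where the row before left it, along the tool's axes as they then stand; what a row does not reach is not made up. A row lasts 1/8 s, in which the tool goes at most 62.5 mm and 10.7 degrees, less where a joint would pass 70% of its speed; a pose out of reach is approached as far as the arm can. A call is refused whole if a number of a shift passes 62.5 or a number of a turn 10.7, either way. A call with a gripper value outside its range is refused whole. The fingers move at their own pace and stop on an object; "grip_force" is the grip in N (left out, the last holds). Time passes only in rows, so rows that do not move let the fingers close. It gives the time, the measured TCP pose, the force and the opening at its end, in the units of the state.
- manip.get_obs(): the state, without advancing time (a new reading comes with each control period).
- vision.camera(name): name is "scene" or "side" or "wrist"; returns a dict with "pixels" (384x512x3 uint8, red, green, blue), "camera_matrix" (3x3 intrinsics, pixels), "xyz" and "attitude" of the camera in the world; the wrist camera has in their place "hand_eye" (4x4, takes a point from camera to tool coordinates, whose origin is the TCP and whose axes are the tool frame's). Camera axes: x right, y up, looking along -z (the intrinsics and any distortion apply to the point x, -y, -z); pixel columns grow to the right and rows downward; lengths in m; the calibration is good to about 2 mm. A picture is of the moment at which its call begins: read the wrist's pose just before it. There is no depth.
- workorder.sign_off(): hands the job in, once; it reports no verdict.
The state is a dict: "time_s": time; "q": joint angles; "dq": joint speeds; "joint_torque": joint torques, N m; "position": TCP position; "tcp_rot": TCP orientation; "ft_force": force on the tool from outside, world axes, zero at the start; "torque": the same for the moment, N m; "opening": opening from 0.0 (shut) to 1.0 (fully open).
Only numpy, scipy, OpenCV 4.12 (cv2) and the standard library are available. Lean on these libraries where they do the work, as an engineer would, in place of code of your own. Each camera call takes 0.05 s, during which the arm holds its last target. There are 200 camera calls.

## Task

Bring the filter into the light path: pull the sprung filter slide by its upright tab all the way out to its end stop, then ease it back until you feel the ball under the light head click into the slot of the slide. The spring is stronger than the click, so finish while still holding the tab with the fingers, the slide at rest with the ball centred in the slot; do not let go. Leave the bottle, vial, cuvette block, timer and tip box where they stand.

Things in the scene. Friction and masses are not known exactly. Their poses are not given: they have to be found in the camera images.
- filter_unit: Fixed aluminium rail unit: base plate 90 x 360 x 10 mm, two guide rails along its y (tops 25 mm above the bench), grey spring housing 40 mm high at its -y end, low steel end stop (24 mm high) at its +y end. Origin at bench height on the centre line, 20 mm towards +y from the plate's middle; z up, y = direction in which the slide is pulled out (robot's left, turned up to 0.6 rad).
- filter_slide: Black flat bar 50 x 12 mm that slides between the rails along the unit's y axis; its origin in the unit's frame is at y = 0 when home (pushed in by its spring) and y = 90 mm at the end stop; it always lies 12 mm above the bench. It starts home. The spring pulls it home with about 5 N at home, rising to about 8 N at the stop; it does not stay out when let go, not even in the detent.
- slide_tab (a point): Grasp point on the slide's upright aluminium finger tab, 24 mm (x) by 12 mm (y, along the travel), rounded. The tab stands up from its foot to 69 mm above the bench; this point is on its centre line, 49 mm above the bench. The foot is 34 x 28 mm, its top 30 mm above the bench. Free on all sides: the light head stays at least 54 mm away on the -y side.
- slide_slot (a point): Middle of the cross slot (8 mm wide along y, 3 mm deep) in the top of the bar, beside the filter's round window, 140 mm towards -y from the tab, at the height of the bar's top (24 mm above the bench). The ball drops into this slot.
- light_head: Fixed grey bridge 87 x 40 mm, 46 mm tall on the base plate, with a short black lens tube (top 86 mm above the bench), clamped across the rails between the spring housing and the tab, at a place that varies from run to run. Origin on the base plate's top under the bridge's middle. Axes parallel to the unit's.
- beam (a point): Point on the bar's top under the middle of the light head, where a sprung 10 mm ball presses on the bar. The detent is centred when slide_slot lies here (slide out by 30 to 60 mm). Within 4 mm of centre the ball pulls the slide to the centre, with up to 3 N near it. Easing in, the slide's pull on the hand first rises by 2 to 3 N, then drops to 2 to 3 N below its former value at the centre.
- bottle: Bystander: small white reagent bottle with red screw cap, 42 mm wide, 77 mm tall, origin under its middle.
- cuvettes: Bystander: grey cuvette block 46 x 47 mm, 62 mm high, with thin rods rising to 141 mm; origin under its middle.
- timer: Bystander: bench timer lying on its back, 72 x 64 x 18 mm, origin under its middle.
- vial: Bystander: vial standing upright, 15 mm wide, 45 mm tall, origin under its middle.
- tip_box: Bystander: pipette tip box with clear lid, 94 x 122 x 76 mm, origin under its middle.

How it is judged:
On the way:
1. the slide has been pulled out to its end stop (y of filter_slide in the frame of filter_unit above 0.0865 m), for 0.1 s.
At the end, for the whole second after the job is handed in: The slot lies within 2.5 mm of the ball's centre along the rail, the slide is at rest (under 10 mm/s), and the fingers are still on the slide with more than 1.5 N (y of slide_slot in the frame of beam between -0.0025 and 0.0025 m and linear speed of filter_slide below 0.01 m/s and contact force between the fingers and filter_slide above 1.5 N); the arm keeps its last pose, push and grip.
It fails at once if a bystander is moved by more than 20 mm or tipped over (distance of any of bottle, cuvettes, timer, vial, tip_box from where it was at the start of the episode above 0.02 m or angle between any of bottle, vial, cuvettes's own z axis and vertical above 0.5 rad).
It also fails if it takes over 48 s, if anything falls off the work surface, if the arm or the gripper's body presses on something with over 40 N, if the wrist force passes 120 N, or if a joint passes its speed limit or range.

## Working session

There is one attempt and no reset: what is moved stays moved. The work goes in short steps, Python scripts to look and compute and a tool call to move; the robot and the scene stay as the last step left them, time stands still between calls to the robot, and variables do not carry over. Pictures are saved under pics/ and viewed, about 8 in all and at most 12, crops included, and the job is handed in when it is done.

Besides the shell and the picture viewer there is one more tool, called after ">>>" as name(argument=value, ...), one argument or row to a line, values as JSON. move_arm: Moves the arm, as the interface text tells. Its arguments: {"type":"object","properties":{"hand":{"type":"array"},"translation":{"type":"array"},"spin":{"type":"array"},"grip_force":{"type":"number"}},"required":["hand","translation","spin"]}

```bash
mkdir -p pics; cat > h.py <<'E'
import numpy as np, cv2, pickle
from scipy.spatial.transform import Rotation as R
from bench import manip, vision, workorder
def rot(q): return R.from_quat([q[1],q[2],q[3],q[0]]).as_matrix()
def snap(name,f):
    o=manip.get_obs(); c=vision.camera(name)
    cv2.imwrite(f'pics/{f}.png',cv2.cvtColor(np.asarray(c['pixels']),cv2.COLOR_RGB2BGR))
    if 'hand_eye' in c:
        T=np.eye(4);T[:3,:3]=rot(o['tcp_rot']);T[:3,3]=o['position'];T=T@np.array(c['hand_eye']);A,p=T[:3,:3],T[:3,3]
    else:
        a=np.array(c['attitude']);A=rot(a) if a.size==4 else a.reshape(3,3);p=np.array(c['xyz'])
    d=dict(K=np.array(c['camera_matrix']),A=A,p=p,extra={k:v for k,v in c.items() if k!='pixels'})
    pickle.dump(d,open(f'pics/{f}.pkl','wb'));return d
def ray(f,u,v):
    d=pickle.load(open(f'pics/{f}.pkl','rb'));r=np.linalg.inv(d['K'])@[u,v,1];return d['p'],d['A']@np.array([r[0],-r[1],-r[2]])
def at(f,u,v,z):
    p,r=ray(f,u,v);return p+r*(z-p[2])/r[2]
def proj(f,P):
    d=pickle.load(open(f'pics/{f}.pkl','rb'));q=d['A'].T@(np.array(P)-d['p']);w=d['K']@[q[0],-q[1],-q[2]];return w[:2]/w[2]
E
python3 - <<'E'
from h import *
print(manip.get_obs(), manip.tcp_to_tips)
for n in ['scene','side','wrist']: print(snap(n,n+'0')['extra'])
a=[cv2.imread(f'pics/{n}0.png') for n in ['scene','side']]
E
```

```text
{'time_s': 0.0, 'q': array([ 1.16290586e+00,  2.21252480e-01,  1.52760852e+00,  1.30338439e-05,
        1.39472332e+00, -1.26127876e-01]), 'dq': array([-0.00019941,  0.00102707, -0.00025789, -0.00115475, -0.00016972,
        0.00060425]), 'joint_torque': array([-7.78575886e-04, -4.94604671e+01, -3.87376285e+01,  7.00309756e-02,
        5.68101229e-02, -1.50903111e-04]), 'position': array([0.17369112, 0.60009896, 0.40362196]), 'tcp_rot': array([ 0.5646405 , -0.42518255,  0.56586828,  0.42449263]), 'ft_force': array([ 0.20910455, -1.29253684,  0.15220659]), 'torque': array([-0.02396892,  0.00511063, -0.01770139]), 'opening': 0.996027491853082} 0.1822
{'camera_matrix': array([[402.24294035,   0.        , 249.25397353],
       [  0.        , 402.24294035, 191.93212749],
       [  0.        ,   0.        ,   1.        ]]), 'xyz': array([ 0.24107975, -0.38810195,  0.64282999]), 'attitude': array([ 0.8827523 ,  0.38360395, -0.11232106, -0.24694205])}
{'camera_matrix': array([[494.79747525,   0.        , 255.53948723],
       [  0.        , 494.79747525, 184.17427236],
       [  0.        ,   0.        ,   1.        ]]), 'xyz': array([0.3168963 , 1.14145478, 0.59467231]), 'attitude': array([-0.09742299, -0.0717073 ,  0.52120403,  0.84481547])}
{'camera_matrix': array([[290.52777172,   0.        , 255.87682074],
       [  0.        , 290.52777172, 191.04637796],
       [  0.        ,   0.        ,   1.        ]]), 'hand_eye': array([[ 1.62373712e-04,  2.61157245e-01, -9.65296259e-01,
         1.88077539e-02],
       [-7.61060502e-04,  9.65296024e-01,  2.61157053e-01,
         7.14720965e-02],
       [ 9.99999697e-01,  6.92243816e-04,  3.55495162e-04,
         1.64364907e-03],
       [ 0.00000000e+00,  0.00000000e+00,  0.00000000e+00,
         1.00000000e+00]])}
```

View pics/scene0.png

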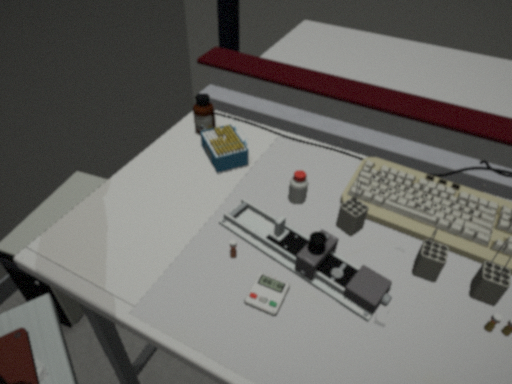

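View pics/side0.png

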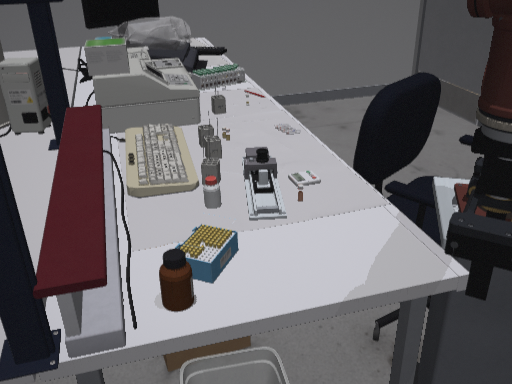

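The scene picture shows the unit from the end stop (≈240,210) to the housing (≈368,288), with the tab at ≈(280,228), the head at ≈(317,252), the bottle at (299,187), the vial at (233,250) and the timer at (267,294). The side view shows the tab at ≈(263,180). I'll enlarge both.

```bash
python3 - <<'E'
from h import *
a=cv2.imread('pics/scene0.png')[165:325,205:405];b=cv2.imread('pics/side0.png')[140:220,225:325]
a=cv2.resize(a,None,fx=4,fy=4,interpolation=cv2.INTER_CUBIC)
b=cv2.resize(b,None,fx=8,fy=8,interpolation=cv2.INTER_CUBIC)[:640]
for im,s,x0,y0,st in((a,4,205,165,20),(b,8,225,140,10)):
    for i in range(0,im.shape[1],st*s): cv2.putText(im,str(x0+i//s),(i,10),0,.4,(0,0,255));cv2.line(im,(i,12),(i,20),(0,0,255))
    for i in range(0,im.shape[0],st*s): cv2.putText(im,str(y0+i//s),(0,i+4),0,.4,(0,0,255));cv2.line(im,(26,i),(34,i),(0,0,255))
cv2.imwrite('pics/sc1.png',a);cv2.imwrite('pics/sd1.png',b[:600])
E
```

```text
(no output)
```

View pics/sc1.png

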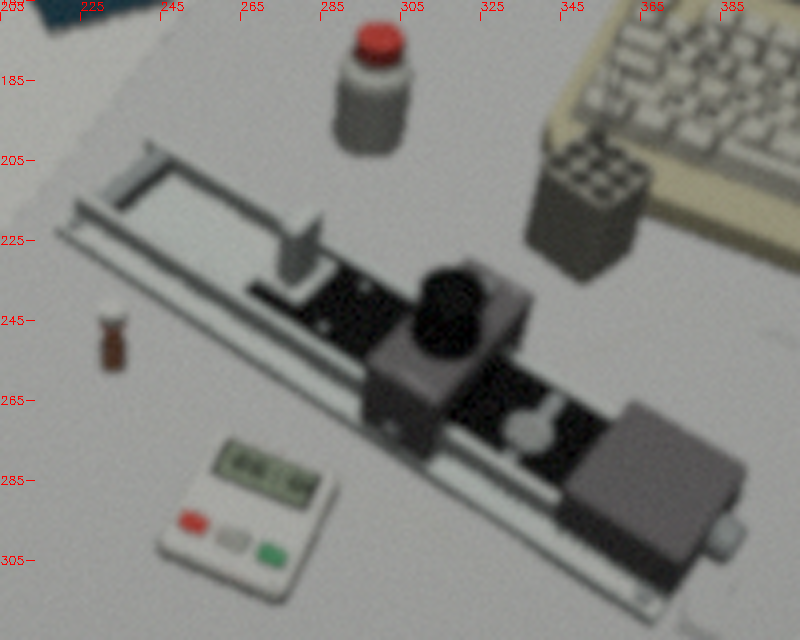

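View pics/sd1.png

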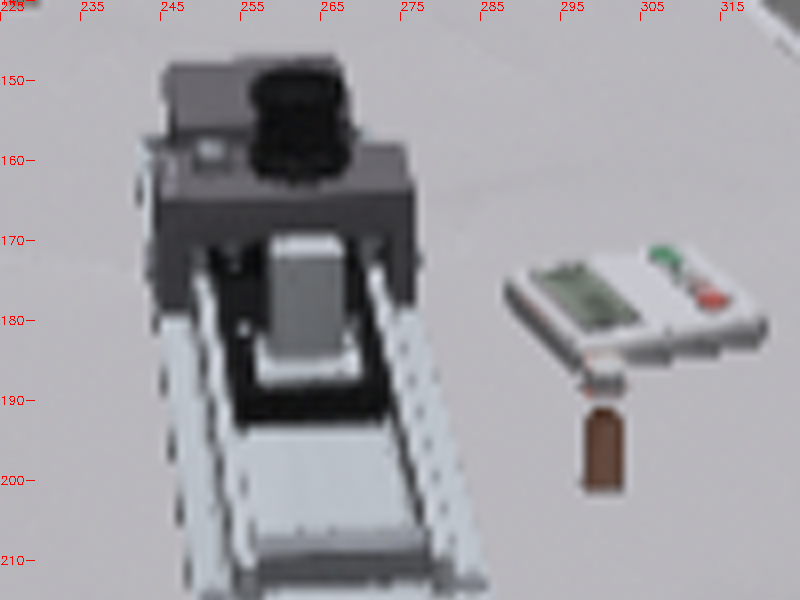

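```bash
python3 - <<'E'
from h import *
np.set_printoptions(precision=4,suppress=True)
s=lambda x,y,z:at('scene0',205+x/4,165+y/4,z)
d=lambda x,y,z:at('side0',225+x/8,140+y/8,z)
e0=s(57,232,0);e1=s(655,622,0);v=e0-e1;print('edge',e0,e1,np.linalg.norm(v),'dir',v/np.linalg.norm(v),np.arctan2(-v[0],v[1]))
print('tab top scene',s(300,214,.069),'side',d(307,242,.069))
print('tab front foot side L,R',d(270,355,.03),d(345,355,.03))
print('tab top side L,R front',d(270,250,.069),d(343,250,.069))
print('head top corners scene',[s(*p,.056) for p in((365,360),(440,402),(532,298),(465,260))])
print('side head top front edge',d(160,200,.056),d(412,200,.056))
print('tube top',s(450,290,.086))
print('vial',s(112,368,0),d(604,490,0),'bottle',s(370,150,0),'timer',s(248,520,.018),'cuv',s(588,230,.03))
o=manip.get_obs();A=rot(o['tcp_rot']);print('tool',A)
E
```

```text
edge [0.5    0.1484 0.    ] [ 0.6141 -0.1907  0.    ] 0.35774659524727337 dir [-0.3191  0.9477  0.    ] 0.32477233886032364
tab top scene [0.5798 0.04   0.069 ] side [0.5786 0.0406 0.069 ]
tab front foot side L,R [0.5903 0.0446 0.03  ] [0.5669 0.0398 0.03  ]
tab top side L,R front [0.5886 0.0487 0.069 ] [0.5662 0.0442 0.069 ]
head top corners scene [array([ 0.5606, -0.0414,  0.056 ]), array([ 0.5754, -0.078 ,  0.056 ]), array([ 0.651 , -0.0525,  0.056 ]), array([ 0.6389, -0.0171,  0.056 ])]
side head top front edge [ 0.6402 -0.0091  0.056 ] [ 0.5585 -0.0255  0.056 ]
tube top [ 0.6012 -0.0468  0.086 ]
vial [0.4797 0.053  0.    ] [0.48   0.0574 0.    ] bottle [0.6835 0.1123 0.    ] timer [ 0.4828 -0.0647  0.018 ] cuv [ 0.7246 -0.0173  0.03  ]
tool [[-0.0006 -0.9606  0.2781]
 [-0.0014  0.2781  0.9606]
 [-1.      0.0001 -0.0015]]
```

View pics/wrist0.png

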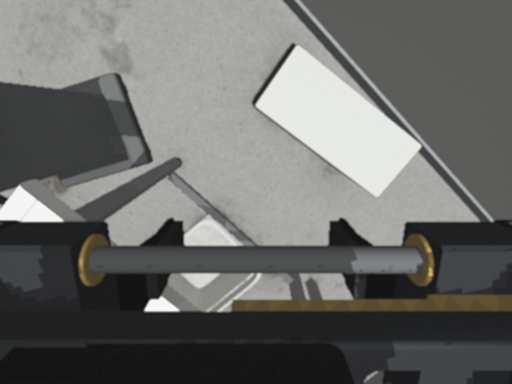

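The wrist camera currently looks over the bench edge. Both fixed cameras agree on the tab at ≈(0.579, 0.040), with the unit yawed ≈0.32 rad. I'll move there at height.

>>> move_arm(
  hand=[60,60,60,60,60,60,60,60],
  translation=[
    [0,-45,-35],
    [0,-45,-35],
    [0,-45,-35],
    [0,-45,-35],
    [0,-45,-35],
    [0,-45,-35],
    [0,-45,-35],
    [0,-45,-35],
  ],
  spin=[0,0,0,0,0,0,0,0],
)

```text
time_s: 1.15
position: [0.4424, 0.2296, 0.4047]
tcp_rot: [0.565, -0.425, 0.565, 0.425]
ft_force: [1.0, 1.1, 0.5]
opening: 0.69
```

>>> move_arm(
  hand=[60,60,60,60,60,60],
  translation=[
    [0,-45,-36],
    [0,-45,-36],
    [0,-45,-36],
    [0,-45,-36],
    [0,0,0],
    [0,0,0],
  ],
  spin=[0,0,0,0,-10,-10],
)

```text
time_s: 1.9
position: [0.5749, 0.0418, 0.404]
tcp_rot: [0.482, -0.517, 0.482, 0.518]
ft_force: [-0.1, 1.0, -1.3]
opening: 0.691
```

>>> move_arm(
  hand=[60,60,60,60],
  translation=[
    [0,0,0],
    [0,0,0],
    [0,0,0],
    [0,0,0],
  ],
  spin=[-10,-4.8,0,0],
)

```text
time_s: 2.4
position: [0.5745, 0.043, 0.4045]
tcp_rot: [0.413, -0.574, 0.413, 0.574]
ft_force: [-0.3, 0.2, -0.0]
opening: 0.691
```

```bash
python3 - <<'E'
from h import *
snap('wrist','w1');o=manip.get_obs();print(o['time_s'],o['position'],o['ft_force'],o['q']);print(rot(o['tcp_rot']).round(4));print(proj('w1',[.579,.04,.069]))
a=cv2.imread('pics/w1.png');cv2.imwrite('pics/w1b.png',cv2.resize(a,(800,600),interpolation=cv2.INTER_CUBIC))
E
```

```text
2.45 [0.57455051 0.04292036 0.40462104] [ 0.90910213 -0.22976024  0.84372379] [-6.22844821e-02  1.04649281e-01  1.65703772e+00 -2.63262396e-06
  1.38015196e+00 -1.95731510e+00]
[[-2.000e-04 -9.479e-01 -3.186e-01]
 [ 0.000e+00 -3.186e-01  9.479e-01]
 [-1.000e+00  2.000e-04  1.000e-04]]
[250.84489955 180.92215874]
```

View pics/w1b.png

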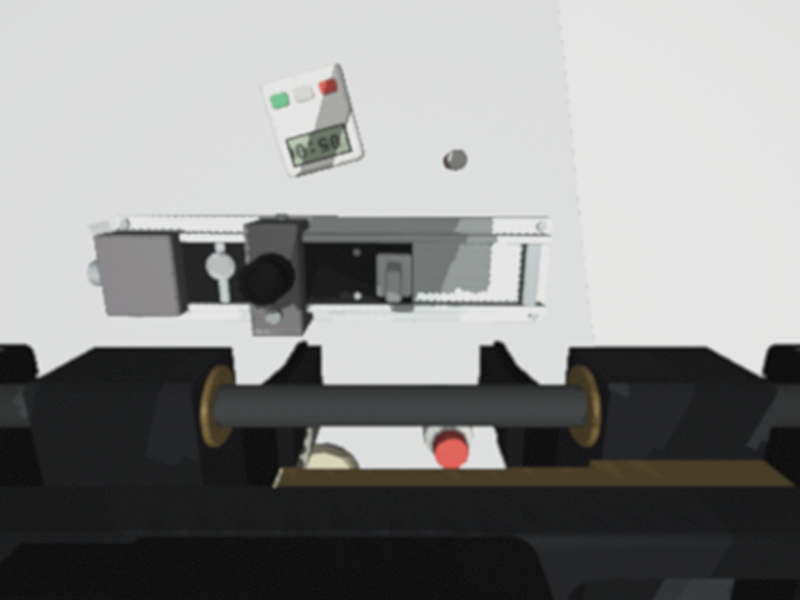

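The wrist view shows the unit parallel to the image rows: tab ≈(394,285), slot stripe ≈(224,290), and head from ≈247 to 307 in the 800-wide picture. I'll enlarge this for the tab.

```bash
python3 - <<'E'
from h import *
a=cv2.imread('pics/w1.png')[130:220,50:360]
x0,y0,s=130,130,5
a=cv2.imread('pics/w1.png')[y0:220,x0:290]
im=cv2.resize(a,None,fx=s,fy=s,interpolation=cv2.INTER_CUBIC)
for i in range(0,im.shape[1],10*s): cv2.putText(im,str(x0+i//s),(i,10),0,.35,(0,0,255));cv2.line(im,(i,12),(i,20),(0,0,255))
for i in range(0,im.shape[0],10*s): cv2.putText(im,str(y0+i//s),(0,i+4),0,.35,(0,0,255))
cv2.imwrite('pics/w1c.png',im)
E
```

```text
(no output)
```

View pics/w1c.png

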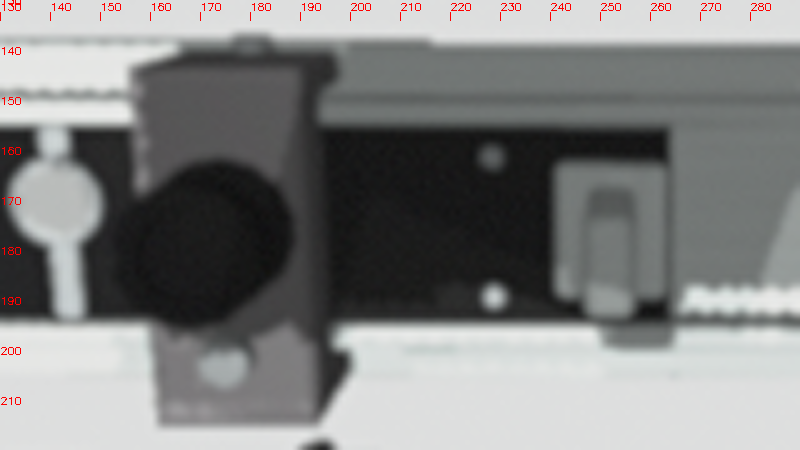

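```bash
python3 - <<'E'
from h import *
np.set_printoptions(precision=4,suppress=True)
A=rot(manip.get_obs()['tcp_rot']);p=manip.get_obs()['position']
w=lambda x,y,z:at('w1',130+x/5,130+y/5,z)
t=lambda P:(A.T@(P-p))*1000
for n,a in dict(tabtop=(612,267,.069),foot=(610,230,.03),footTL=(553,160,.03),footBR=(667,300,.03),tTL=(587,215,.069),tBR=(637,318,.069),slot1=(53,140,.024),slot2=(70,305,.024),headTL=(133,72,.056),headBL=(157,424,.056),headTR=(302,68,.056),headBR=(318,424,.056),baseL=(0,41,.025),plateR=(780,47,.025)).items(): print(n,w(*a),t(w(*a)))
f=lambda x,y,z:t(at('w1',x/1.5625,y/1.5625,z))
print(f(130,217,.01),f(550,217,.01),f(180,322,.01),f(545,322,.01))
print('cams',t(np.array([.579,.040,.069])))
E
```

```text
tabtop [0.5812 0.0425 0.069 ] [335.6194  -6.2172  -2.4881]
foot [0.5814 0.0416 0.03  ] [374.6193  -6.1423  -3.4484]
footTL [0.5691 0.0227 0.03  ] [374.6221  11.535  -17.4483]
footBR [0.594 0.061 0.03 ] [374.6165 -24.2789  10.9153]
tTL [0.5716 0.0335 0.069 ] [335.6216   5.6692  -7.9923]
tBR [0.5906 0.0517 0.069 ] [335.6172 -18.0987   3.1227]
slot1 [ 0.6051 -0.0975  0.024 ] [ 380.6117   15.7161 -142.8387]
slot2 [ 0.6456 -0.0839  0.024 ] [ 380.6019  -27.0583 -142.9224]
headTL [ 0.5756 -0.0732  0.056 ] [ 348.6193   35.9443 -110.424 ]
headBL [ 0.6558 -0.0481  0.056 ] [ 348.5999  -48.0847 -112.2262]
headTR [ 0.5626 -0.0373  0.056 ] [348.6229  36.7996 -72.2799]
headBR [ 0.6435 -0.0114  0.056 ] [348.6034 -48.1228 -73.5105]
baseL [ 0.585  -0.1148  0.025 ] [ 379.6164   40.2749 -152.8877]
plateR [0.5256 0.067  0.025 ] [379.6334  38.6242  38.4163]
[ 394.61     38.2216 -219.2159] [394.641   37.8687 124.2568] [ 394.592   -52.0164 -189.8028] [394.6206 -52.3304 127.5947]
cams [335.6199  -3.3642  -4.2161]
```

Sizes agree with those given (tab 24×11, foot 36×28, slot to tab 140 mm). The detent is expected at ≈51 mm out. I'll descend and grip with the jaws along the travel.

>>> move_arm(
  hand=[40,40,40,40,40,40,40,40],
  translation=[
    [0,-6,-3],
    [40,0,0],
    [40,0,0],
    [40,0,0],
    [30,0,0],
    [20,0,0],
    [16,0,0],
    [0,0,0],
  ],
  spin=[0,0,0,0,0,0,0,0],
)

```text
time_s: 3.45
position: [0.581, 0.042, 0.2178]
tcp_rot: [0.412, -0.574, 0.413, 0.575]
ft_force: [-0.7, -0.5, -0.7]
opening: 0.46
```

```bash
python3 - <<'E'
from h import *
snap('wrist','w2');o=manip.get_obs();print(o['time_s'],o['position'],o['ft_force'])
a=cv2.imread('pics/w2.png');cv2.imwrite('pics/w2b.png',cv2.resize(a,(800,600),interpolation=cv2.INTER_CUBIC))
E
```

```text
3.5 [0.58149445 0.04195668 0.21893587] [-0.03372722  0.62194858  0.13312214]
```

View pics/w2b.png

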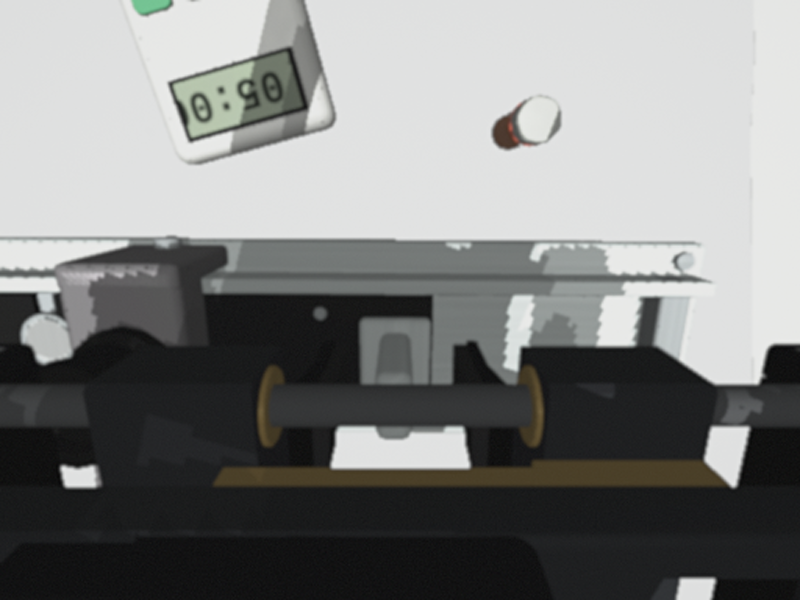

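The tab (≈394,430) lies midway between the fingers, which stand at ≈330 and 470. I'll close.

>>> move_arm(
  hand=[0,0,0,0,0,0],
  translation=[
    [0,0,0],
    [0,0,0],
    [0,0,0],
    [0,0,0],
    [0,0,0],
    [0,0,0],
  ],
  spin=[0,0,0,0,0,0],
  grip_force=35,
)

```text
time_s: 4.25
position: [0.5817, 0.0412, 0.2193]
tcp_rot: [-0.412, 0.575, -0.413, -0.574]
ft_force: [1.0, -4.8, 1.1]
opening: 0.136
```

```bash
cat > s.py <<'E'
from h import *
o=manip.get_obs();u=np.array([-.3186,.9479,0]);x=np.array([.9479,.3186,0])
F=o['ft_force'];p=o['position']
print('t %.2f y %.2f x %.2f z %.1f Fy %.2f Fx %.2f Fz %.2f open %.1fmm'%(o['time_s'],(p-[.5815,.042,0])@u*1e3,(p-[.5815,.042,0])@x*1e3,p[2]*1e3,F@u,F@x,F[2],o['opening']*87))
E
python3 s.py
```

```text
t 4.25 y -0.79 x -0.06 z 219.3 Fy -4.87 Fx -0.60 Fz 1.06 open 11.9mm
```

>>> move_arm(
  hand=[0,0,0,0,0,0,0,0],
  translation=[
    [0,0,8],
    [0,0,14],
    [0,0,14],
    [0,0,14],
    [0,0,14],
    [0,0,14],
    [0,0,10],
    [0,0,0],
  ],
  spin=[0,0,0,0,0,0,0,0],
)

```text
time_s: 5.25
position: [0.5539, 0.125, 0.2194]
tcp_rot: [-0.413, 0.576, -0.412, -0.573]
ft_force: [4.1, -6.4, -0.3]
opening: 0.137
```

```bash
python3 s.py
```

```text
t 5.25 y 87.51 x 0.26 z 219.4 Fy -7.35 Fx 1.89 Fz -0.26 open 11.9mm
```

>>> move_arm(
  hand=[0,0,0,0],
  translation=[
    [0,0,2],
    [0,0,1],
    [0,0,0],
    [0,0,0],
  ],
  spin=[0,0,0,0],
)

```text
time_s: 5.75
position: [0.5534, 0.1264, 0.2193]
tcp_rot: [-0.412, 0.576, -0.413, -0.573]
ft_force: [6.6, -10.8, -0.1]
opening: 0.136
```

```bash
python3 s.py
```

```text
t 5.75 y 88.96 x 0.27 z 219.3 Fy -12.37 Fx 2.77 Fz -0.09 open 11.8mm
```

At the stop: 89.8 mm of travel and the force rising. I'll confirm with 1 mm more, then go back to about 60 mm and feel for the detent in small steps.

>>> move_arm(
  hand=[0,0,0,0],
  translation=[
    [0,0,1],
    [0,0,0],
    [0,0,0],
    [0,0,0],
  ],
  spin=[0,0,0,0],
)

```text
time_s: 6.25
position: [0.5533, 0.1267, 0.2193]
tcp_rot: [-0.412, 0.576, -0.413, -0.572]
ft_force: [7.3, -15.0, -2.0]
opening: 0.133
```

```bash
cat >> s.py <<'E'
E
cat > a.py <<'E'
from h import *
u=np.array([-.3186,.9479,0]);x=np.array([.9479,.3186,0]);Y=[];F=[]
for i in range(4):
    o=manip.get_obs();Y.append((o['position']-[.5815,.042,0])@u*1e3);F.append(o['ft_force']@u)
    if i<3: vision.camera('side')
print('t %.2f y %.2f Fy %.2f (sd %.2f) open %.1f'%(o['time_s'],np.mean(Y),np.mean(F),np.std(F),o['opening']*87))
E
python3 a.py
```

```text
t 6.40 y 89.23 Fy -15.79 (sd 0.53) open 11.8
```

>>> move_arm(
  hand=[0,0,0,0,0,0,0,0],
  translation=[
    [0,0,-3],
    [0,0,-6],
    [0,0,-6],
    [0,0,-6],
    [0,0,-6],
    [0,0,-5],
    [0,0,0],
    [0,0,0],
  ],
  spin=[0,0,0,0,0,0,0,0],
)

```text
time_s: 7.4
position: [0.5629, 0.0977, 0.2193]
tcp_rot: [-0.413, 0.575, -0.412, -0.573]
ft_force: [3.0, -6.4, -0.2]
opening: 0.134
```

```bash
python3 a.py
```

```text
t 7.55 y 58.76 Fy -7.23 (sd 0.71) open 11.6
```

>>> move_arm(
  hand=[0,0,0],
  translation=[
    [0,0,-2],
    [0,0,0],
    [0,0,0],
  ],
  spin=[0,0,0],
)

```text
time_s: 7.92
position: [0.5635, 0.0959, 0.2193]
tcp_rot: [-0.413, 0.575, -0.412, -0.573]
ft_force: [2.6, -7.3, -0.3]
opening: 0.133
```

```bash
python3 a.py
```

```text
t 8.07 y 56.82 Fy -7.30 (sd 0.36) open 11.6
```

>>> move_arm(
  hand=[0,0,0],
  translation=[
    [0,0,-2],
    [0,0,0],
    [0,0,0],
  ],
  spin=[0,0,0],
)

```text
time_s: 8.45
position: [0.5642, 0.094, 0.2194]
tcp_rot: [-0.413, 0.575, -0.412, -0.573]
ft_force: [3.7, -6.0, 0.0]
opening: 0.132
```

```bash
python3 a.py
```

```text
t 8.60 y 54.82 Fy -7.43 (sd 0.46) open 11.7
```

>>> move_arm(
  hand=[0,0,0],
  translation=[
    [0,0,-1],
    [0,0,0],
    [0,0,0],
  ],
  spin=[0,0,0],
)

```text
time_s: 8.98
position: [0.5645, 0.0931, 0.2193]
tcp_rot: [-0.413, 0.575, -0.412, -0.573]
ft_force: [3.1, -6.0, -0.0]
opening: 0.133
```

```bash
python3 a.py
```

```text
t 9.12 y 53.84 Fy -6.75 (sd 0.49) open 11.4
```

>>> move_arm(
  hand=[0,0,0],
  translation=[
    [0,0,-1],
    [0,0,0],
    [0,0,0],
  ],
  spin=[0,0,0],
)

```text
time_s: 9.5
position: [0.5648, 0.0921, 0.2193]
tcp_rot: [-0.413, 0.575, -0.412, -0.573]
ft_force: [3.5, -7.4, -0.3]
opening: 0.138
```

```bash
python3 a.py
```

```text
t 9.65 y 52.78 Fy -7.44 (sd 0.47) open 11.5
```

>>> move_arm(
  hand=[0,0,0],
  translation=[
    [0,0,-1],
    [0,0,0],
    [0,0,0],
  ],
  spin=[0,0,0],
)

```text
time_s: 10.02
position: [0.5652, 0.0909, 0.2193]
tcp_rot: [-0.412, 0.575, -0.413, -0.573]
ft_force: [3.8, -8.4, 0.6]
opening: 0.138
```

```bash
python3 a.py
```

```text
t 10.18 y 51.58 Fy -8.77 (sd 0.33) open 11.8
```

>>> move_arm(
  hand=[0,0,0],
  translation=[
    [0,0,-1],
    [0,0,0],
    [0,0,0],
  ],
  spin=[0,0,0],
)

```text
time_s: 10.55
position: [0.5656, 0.0898, 0.2193]
tcp_rot: [-0.412, 0.576, -0.413, -0.573]
ft_force: [3.9, -8.6, -0.0]
opening: 0.134
```

```bash
python3 a.py
```

```text
t 10.70 y 50.40 Fy -8.87 (sd 0.51) open 11.7
```

>>> move_arm(
  hand=[0,0,0],
  translation=[
    [0,0,-0.5],
    [0,0,0],
    [0,0,0],
  ],
  spin=[0,0,0],
)

```text
time_s: 11.08
position: [0.5657, 0.0893, 0.2193]
tcp_rot: [-0.412, 0.576, -0.413, -0.573]
ft_force: [2.9, -9.0, 0.1]
opening: 0.138
```

```bash
python3 a.py
```

```text
t 11.22 y 49.86 Fy -9.32 (sd 0.44) open 11.5
```

>>> move_arm(
  hand=[0,0,0],
  translation=[
    [0,0,-0.5],
    [0,0,0],
    [0,0,0],
  ],
  spin=[0,0,0],
)

```text
time_s: 11.6
position: [0.5658, 0.089, 0.2193]
tcp_rot: [-0.412, 0.576, -0.413, -0.573]
ft_force: [3.6, -8.1, -0.1]
opening: 0.133
```

```bash
python3 a.py
```

```text
t 11.75 y 49.55 Fy -8.93 (sd 0.15) open 11.8
```

>>> move_arm(
  hand=[0,0,0],
  translation=[
    [0,0,-0.5],
    [0,0,0],
    [0,0,0],
  ],
  spin=[0,0,0],
)

```text
time_s: 12.12
position: [0.5659, 0.0888, 0.2193]
tcp_rot: [-0.412, 0.575, -0.413, -0.573]
ft_force: [3.8, -6.9, 0.7]
opening: 0.134
```

```bash
python3 a.py
```

```text
t 12.28 y 49.28 Fy -7.52 (sd 0.36) open 12.3
```

The rise (to −9.3) and the start of the drop fit the description. I'll continue to the minimum.

>>> move_arm(
  hand=[0,0,0],
  translation=[
    [0,0,-0.5],
    [0,0,0],
    [0,0,0],
  ],
  spin=[0,0,0],
)

```text
time_s: 12.65
position: [0.566, 0.0885, 0.2193]
tcp_rot: [-0.413, 0.575, -0.412, -0.573]
ft_force: [2.2, -5.4, 0.7]
opening: 0.136
```

```bash
python3 a.py
```

```text
t 12.80 y 49.01 Fy -5.97 (sd 0.28) open 11.8
```

>>> move_arm(
  hand=[0,0,0],
  translation=[
    [0,0,-0.5],
    [0,0,0],
    [0,0,0],
  ],
  spin=[0,0,0],
)

```text
time_s: 13.18
position: [0.5661, 0.0883, 0.2193]
tcp_rot: [-0.413, 0.575, -0.412, -0.574]
ft_force: [2.6, -5.0, 1.0]
opening: 0.132
```

```bash
python3 a.py
```

```text
t 13.32 y 48.83 Fy -5.75 (sd 0.25) open 11.8
```

>>> move_arm(
  hand=[0,0,0],
  translation=[
    [0,0,-0.5],
    [0,0,0],
    [0,0,0],
  ],
  spin=[0,0,0],
)

```text
time_s: 13.7
position: [0.5661, 0.0882, 0.2193]
tcp_rot: [-0.413, 0.575, -0.412, -0.574]
ft_force: [2.7, -5.0, 2.0]
opening: 0.132
```

```bash
python3 a.py
```

```text
t 13.85 y 48.67 Fy -5.09 (sd 0.56) open 12.0
```

The force has dropped to −5.1 N, which is 2.2 N below its former −7.3, and the hand is held almost still by the ball. I'll check that it rests.

>>> move_arm(
  hand=[0,0,0,0,0,0,0,0],
  translation=[
    [0,0,0],
    [0,0,0],
    [0,0,0],
    [0,0,0],
    [0,0,0],
    [0,0,0],
    [0,0,0],
    [0,0,0],
  ],
  spin=[0,0,0,0,0,0,0,0],
)

```text
time_s: 14.85
position: [0.5661, 0.0882, 0.2193]
tcp_rot: [-0.413, 0.575, -0.412, -0.574]
ft_force: [3.2, -4.8, 2.2]
opening: 0.136
```

```bash
python3 a.py; python3 - <<'E'
from h import *
snap('scene','s2');snap('side','d2')
a=cv2.imread('pics/s2.png')[165:325,205:405];b=cv2.imread('pics/d2.png')[130:230,220:345]
cv2.imwrite('pics/fin.png',np.hstack([cv2.resize(x,(400,320),interpolation=cv2.INTER_CUBIC) for x in(a,b)]))
E
```

```text
t 15.00 y 48.66 Fy -5.41 (sd 0.45) open 12.0
```

View pics/fin.png

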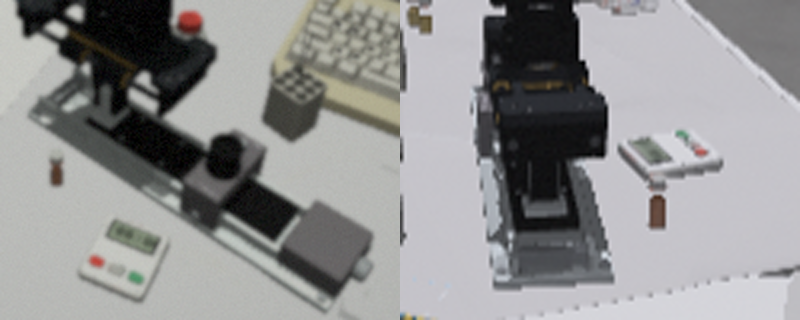

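The tab is held at ≈(110,105) in the left crop, the window and slot are hidden under the head, and vial, timer, cuvettes and bottle are where they were. It's at rest, so I'm handing it in.

```bash
python3 -c "
from h import *
print(workorder.sign_off())"
```

```text
the job is handed in; nothing more can be done
None
```

I pulled the slide out to its end stop, eased it back until the ball clicked into the slot, and handed the job in while still gripping the tab.

- **End stop:** the hand travelled about 90 mm from the grasp. The force on it then rose from 7 to 16 N with almost no further movement.
- **Detent:** easing in, the pull rose from about 7.3 to 9.3 N, then dropped to 5.1–5.4 N. At that point the slide was about 49.5 mm out by the hand's travel. The camera estimate was 50.8 mm, about 1.3 mm more but inside the 2.5 mm tolerance and that estimate's own error. I could not see the slot itself under the light head, so the centring rests on the force and these two estimates.
- **At rest:** the hand stayed within 0.01 mm over the last second. The grip was set to 35 N and the fingers measured 12 mm on the tab.
- **Bystanders:** vial, timer, cuvette block and bottle looked unmoved in the last picture. The tip box was outside that picture, and the arm did not touch it as far as I could tell.

Total time was about 15 s, and no check failed.

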